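# Shut and latch the bench centrifuge

## Task

The centrifuge is loaded: shut its lid fully without slamming it, then press the black latch knob down and, holding it down, turn it clockwise until the steel tongue points straight back over the lid and the knob springs up again by itself. Leave the things standing around the centrifuge where they are.

Things in the scene. Friction and masses are not known exactly. Their poses are not given: they have to be found in the camera images.
- machine: White bench centrifuge, fixed, 260 deep (its x) x 220 mm wide (its y); chamber rim and front deck 120 mm high. Origin: centre of its underside on the bench; x points from its front (knob side, towards the robot) to its back (lid hinge), y to its left, z up. The knob's vertical axis is at x = -85, y = 0 mm; a fixed round grey housing, 60 mm across, rises under it to z = 139 mm.
- lid (a joint): Lid angle in rad: 0 shut (flat on the rim), 1.1 to 1.45 at the start (nearly upright), stop at 1.55. The open chamber is on the robot's side of the lid; its outer face looks to the back when open, up when shut. Stiff hinge: the lid stays where it is left and takes 0.5 to 2.5 N at its free edge to push down. Closing faster than 3 rad/s is slamming.
- lid_hinge (a point): Middle of the lid's hinge line, which runs along the machine's y, at x = +125, z = 120.5 mm of the machine, in the plane of the lid's underside. This frame turns with the lid.
- lid_edge (a point): Middle of the lid's free edge on its outer face; x points from free edge to hinge, z out of the outer face. The lid is a plain white panel without handle, 155 mm from hinge to free edge, 210 mm wide, 18 mm thick, about 0.25 kg. Shut, its top is at z = 138.5 mm and its free edge at x = -30 mm of the machine.
- latch (a joint): Turn of knob and tongue together, rad, growing clockwise seen from above. About 0 at the start: tongue and bar point 1.4 rad counter-clockwise from the machine's x, almost to its left. Stop at 1.4: both along the machine's x, tongue over the lid. From 0.1 to 1.3 it turns only with the knob pressed over 6 mm (let go there, the knob stays caught down); in the last 0.1 the knob can spring up: locked.
- knob (a joint): How far the knob is pressed, m: 0 up, 0.009 fully down. Spring force about 4.5 N at the start of travel, 10 N fully down. Turning the pressed knob takes 0.05 to 0.15 N m.
- knob_top (a point): Centre of the top of the knob's grip bar, on the turning axis, 193 mm above the bench when up; x along the bar towards the tongue's end, z up; goes down with the knob. The black knob is a round skirt 68 mm across, its upper face 28 mm below this point (fingertips can press on it either side of the bar), with a bar 62 mm long, 16 mm wide, 28 mm high.
- tongue_tip (a point): Far end of the steel tongue, upper face: a flat bar 16 mm wide, 6 mm thick, reaching 85 mm from the knob's axis, below the knob, its underside 2 mm above the shut lid. It turns with the knob but does not go down with it. Turned with the lid open, it blocks the lid.
- bottle: White reagent bottle, 56 mm diameter, 120 mm high, loose, not to be disturbed. Origin: centre of underside.
- tube_rack: Grey rack of small tubes, 100 x 70 mm, 70 mm high, loose, not to be disturbed. Origin: centre of underside.
- kit_box: Blue and white test-kit box, 100 x 80 mm, 90 mm high, loose, not to be disturbed. Origin: centre of underside.

How it is judged:
By the outcome, as a careful person would: the job done as asked, in the order asked, and still so for the second after the job is handed in, with the robot touching nothing.
It also fails if it takes over 51 s, if anything falls off the work surface, if the arm or the gripper's body presses on something with over 40 N, if the wrist force passes 120 N, or if a joint passes its speed limit or range.

## Robot

A 7-joint arm with a two-finger parallel gripper is mounted at the origin on the work surface. World frame = base frame: x ahead of the robot, y to its left, z up, the work surface at z = 0. Lengths are in m, angles in rad, forces in N, time in s.
With the tool pointing down it reaches from about 0.4 to 0.85 m from the base axis. Payload 10.4 kg.
Tool frame: the origin (TCP) lies between the finger pads; the fingertips stand 19 mm ahead of it and the grasp point (between the pads) is the TCP (manip.tips_ahead is the distance from the TCP to the fingertips, in m); z points along the fingers, y is the line along which they close (so a half turn about z gives the same grasp; the last joint's range is limited). The gripper opens to 85 mm and grips with 20 to 120 N. Pads are 22 mm wide; open, the fingers measure 114 mm over their backs; the gripper's body (76 mm by 85 mm) begins 54 mm behind the grasp point. The pads swing forward as they close: fully open they stand 13 mm farther back than shut.
Start: joints at [1.326, 0.332, -0.065, 1.46, 0.022, 1.35, -0.088], TCP at [0.138, -0.61, 0.25] pointing down, gripper open.
Joint ranges: [-2.6, 2.6], [-0.5, 2.12], [-1.47, 1.34], [0.16, 2.42], [-1.27, 4.41], [0.06, 2.06], [-2.6, 2.6]. Speed limits (rad/s): [2.22, 2.22, 2.79, 2.79, 3.14, 3.14, 3.14].

## Interface

Orientations are given as a unit quaternion [x, y, z, w].
In Python, from workcell import manip, viewer gives the robot as it stands.
- The arm moves only by the tool arm_command, never from a script. Its argument "series" is text: rows parted by semicolons, each of 5 numbers parted by spaces: the closure, from 0 (fully open) to 1 (shut), then the shift along the tool's x, y, z normalised to -1 to 1, where 1 is 0.4 m, then the turn about the tool's z normalised to -1 to 1, where 1 is 180 degrees. In form: jaw tx ty tz spin; .... A call has exactly 10 rows; each row shifts and turns the commanded pose from where the row before left it, along the tool's axes as they then stand; what a row does not reach is not made up. A row lasts 1/8 s, in which the tool goes at most 62.5 mm and 10.7 degrees, less where a joint would pass 70% of its speed; a pose out of reach is approached as far as the arm can. A call with a number of a shift or a turn outside -1 to 1 is refused whole. A call with a gripper value outside its range is refused whole. The fingers move at their own pace and stop on an object; "newtons" is the grip in N (left out, the last holds). Time passes only in rows, so rows that do not move let the fingers close, or fill a call up. It gives the time, the measured TCP pose, the force, the opening and the grip force at its end, in the units of the state.
- manip.get_obs(): the state, without advancing time (a new reading comes with each control period).
- viewer.camera(name): name is "side" or "top"; returns a dict with "pixels" (420x560x3 uint8, red, green, blue), "intrinsics" (3x3 intrinsics, pixels), "extrinsics" (4x4, takes a point from world to camera coordinates). Camera axes: x right, y up, looking along -z (the intrinsics and any distortion apply to the point x, -y, -z); pixel columns grow to the right and rows downward; lengths in m; the calibration is good to about 2 mm. A picture is of the moment at which its call begins. There is no depth.
- manip.hand_in(): hands the job in; it is judged then, once.
The state is a dict: "clock": time; "joint_pos": joint angles; "joint_velocities": joint speeds; "tau": joint torques, N m; "position": TCP position; "ee_rot": TCP orientation; "ft_force": force on the tool from outside, world axes, zero at the start; "torque": the same for the moment, N m; "grip_width": opening from 0.0 (shut) to 1.0 (fully open); "grasp_force": force on a finger pad.
Only numpy, scipy, OpenCV 4.12 (cv2) and the standard library are available. Lean on these libraries where they do the work, as an engineer would, in place of code of your own. Each camera call takes 0.05 s, during which the arm holds its last target. There are 200 camera calls.

## Working session

There is one attempt and no reset: what is moved stays moved. The work goes in short steps, Python scripts to look and compute and a tool call to move; the robot and the scene stay as the last step left them, time stands still between calls to the robot, and variables do not carry over. Pictures are saved under pics/ and viewed, at most 10 in all, crops included, and the job is handed in when it is done.

Besides the shell and the picture viewer there is one more tool, called after "Request:" as name(argument=value, ...), one argument or row to a line, values as JSON. arm_command: Moves the arm, as the interface text tells. Scaled input: -1 to 1 covers 0.4 m each way for a shift and 180 degrees each way for a turn. Its arguments: {"type":"object","properties":{"series":{"type":"string"},"newtons":{"type":"number"}},"required":["series"]}

```bash
mkdir -p pics; python3 - <<'E'
from workcell import manip, viewer
import cv2,numpy as np
np.set_printoptions(precision=4,suppress=True)
for n in("side","top"):
    c=viewer.camera(n); cv2.imwrite(f"pics/{n}0.png",c["pixels"][:,:,::-1]); print(n,c["intrinsics"],c["extrinsics"],[k for k in c])
    np.savez(f"{n}0.npz",**{k:c[k] for k in("pixels","intrinsics","extrinsics")})
o=manip.get_obs(); print(o)
E
```

```text
side [[520.2369   0.     273.236 ]
 [  0.     520.2369 211.5036]
 [  0.       0.       1.    ]] [[-0.9872  0.1595 -0.0072  0.5687]
 [-0.1157 -0.6833  0.7209 -0.0149]
 [ 0.1101  0.7125  0.693  -1.5003]
 [ 0.      0.      0.      1.    ]] ['pixels', 'intrinsics', 'extrinsics']
top [[512.4134   0.     285.2198]
 [  0.     512.4134 205.6226]
 [  0.       0.       1.    ]] [[-0.0121 -0.9999 -0.0017  0.0492]
 [ 0.9814 -0.0122  0.1914 -0.6031]
 [-0.1914  0.0007  0.9815 -1.1433]
 [ 0.      0.      0.      1.    ]] ['pixels', 'intrinsics', 'extrinsics']
{'clock': 0.1, 'joint_pos': array([ 1.3264,  0.3328, -0.0647,  1.4608,  0.0216,  1.3499, -0.0885]), 'joint_velocities': array([-0.0005, -0.0012,  0.0011, -0.0037,  0.0004,  0.0011,  0.0001]), 'tau': array([  0.0023, -62.6749,   0.0498, -39.2431,   0.0163,   0.0069,
         0.0001]), 'position': array([ 0.1374, -0.6094,  0.2496]), 'ee_rot': array([ 0.9939,  0.1107, -0.0001, -0.0006]), 'ft_force': array([ 0.0146, -0.116 , -0.3964]), 'torque': array([-0.0129,  0.0081, -0.0582]), 'grasp_force': 0.0, 'grip_width': 0.9983584489251381}
```

View pics/side0.png

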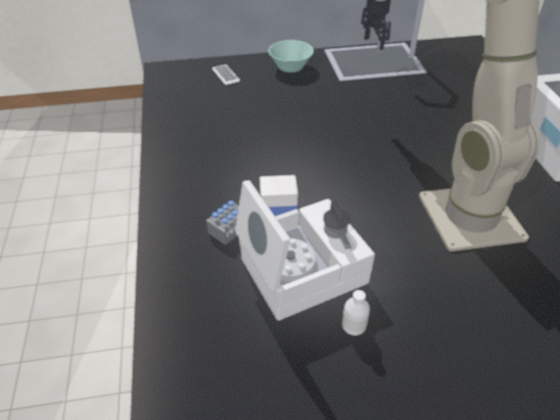

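View pics/top0.png

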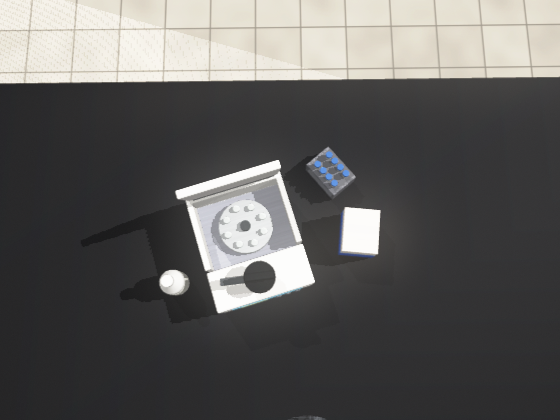

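The side view shows the machine at about (300,255) with its lid open on the left, the knob at (337,220), the bottle at (356,315), the rack at (228,220) and the box at (280,195). The top view shows the lid edge from (178,193) to (280,167), the deck corners near (208,272), (306,248), (314,287) and (218,312), and the knob at (259,277) with its tongue pointing left.

```bash
cat > geo.py <<'E'
import numpy as np
def proj(d,P):
    P=np.atleast_2d(P); E=d["extrinsics"]; c=P@E[:3,:3].T+E[:3,3]; K=d["intrinsics"]
    return np.c_[K[0,0]*c[:,0]/-c[:,2]+K[0,2], K[1,1]*-c[:,1]/-c[:,2]+K[1,2]]
def ray(d,uv,z):
    uv=np.atleast_2d(uv).astype(float); E=d["extrinsics"]; K=d["intrinsics"]
    r=np.c_[(uv[:,0]-K[0,2])/K[0,0],-(uv[:,1]-K[1,2])/K[1,1],-np.ones(len(uv))]@E[:3,:3]
    o=-E[:3,:3].T@E[:3,3]; return o+r*((z-o[2])/r[:,2])[:,None]
E
python3 - <<'E'
import cv2,numpy as np
from geo import *
np.set_printoptions(precision=4,suppress=True)
t=np.load("top0.npz"); s=np.load("side0.npz")
im=t["pixels"]; g=im.min(2)
m=(g>150).astype(np.uint8); m[:120]=0
n,l,st,ce=cv2.connectedComponentsWithStats(m)
for i in range(1,n):
    if st[i,4]>150: print(i,st[i],ce[i])
# deck corners
i=l[300,250]; 
c=cv2.findContours((l==i).astype(np.uint8),0,2)[0][0]
print(ray(t,cv2.approxPolyDP(c,4,True)[:,0],.12), cv2.approxPolyDP(c,4,True)[:,0].tolist())
# knob dark blob
k=(im.max(2)<60).astype(np.uint8); k[:240]=0;k[315:]=0;k[:,:212]=0;k[:,310:]=0
n,l2,st,ce=cv2.connectedComponentsWithStats(k)
for i in range(1,n):
    if st[i,4]>60: print('dark',st[i],ce[i],ray(t,ce[i],.165))
cv2.imwrite("pics/top0c.png",cv2.resize(im[145:325,140:400,::-1],None,fx=3,fy=3,interpolation=2))
E
```

```text
5 [ 175  160  106   39 1034] [227.6586 179.3008]
7 [ 186  171  129  142 9200] [247.4113 244.8328]
13 [ 341  207   40   48 1654] [360.5054 230.4474]
17 [160 270  28  25 511] [172.4442 281.7221]
[[ 0.6713  0.0549  0.12  ]
 [ 0.6072  0.2627  0.12  ]
 [ 0.3619  0.1882  0.12  ]
 [ 0.4229 -0.0183  0.12  ]] [[279, 171], [186, 200], [218, 312], [314, 282]]
```

View pics/top0c.png

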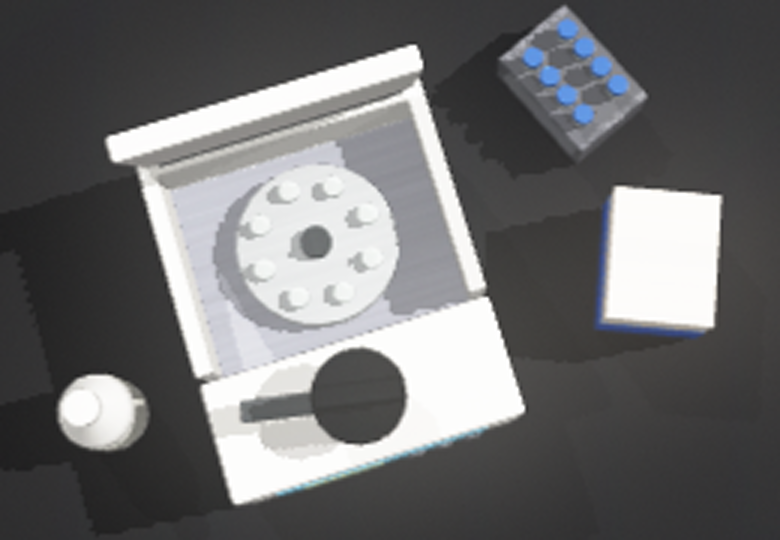

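The crop shows the deck's front-left corner at (235,503), the front-right at (523,410), the knob circle centred at (358,396), and the lid top edge from (108,150) to (420,55).

```bash
python3 - <<'E'
import cv2,numpy as np
from geo import *
np.set_printoptions(precision=4,suppress=True)
t=np.load("top0.npz"); s=np.load("side0.npz")
px=lambda *a: np.array(a)/3+[140,145]
fl,fr,=ray(t,px((235,503),(523,410)),.12)
k=ray(t,px((358,396)),.165)[0]
d=fl-fr; yaw=np.arctan2(-d[0],d[1]); print("front",fl,fr,np.linalg.norm(d),np.degrees(yaw)); 
kc=k
mid=(fl+fr)/2; ex=np.array([np.cos(yaw),np.sin(yaw),0]); ey=np.array([-ex[1],ex[0],0])
print("knob",k,"rel to front mid (45,0):",(k-mid)@ex,(k-mid)@ey)
org=.5*((mid+130e-3*ex)+(k+.085*ex)); org[2]=0; print("origin",org)
W=lambda x,y,z: org+x*ex+y*ey+np.array([0,0,z])
# tongue tip and bar check, side view of knob, predicted
print("side pred knob_top",proj(s,W(-.085,0,.193)),"front corners",proj(s,[W(-.13,.11,.12),W(-.13,-.11,.12),W(-.13,.11,0)]))
# lid angle: edge lines in top view, outer face
lt=px((115,160),(420,75)) ; print('lid top-view edge corners')
for a in (1.1,1.2,1.3,1.4,1.45):
    # inner face free edge & outer face
    R=lambda r,h:(.125-r*np.cos(a)+h*np.sin(a), .1205+r*np.sin(a)+h*np.cos(a))
    xi,zi=R(.155,0); xo,zo=R(.155,.018)
    print(a,"top",((proj(t,[W(xi,.105,zi),W(xi,-.105,zi),W(xo,.105,zo),W(xo,-.105,zo)])-[140,145])*3).astype(int).tolist(),"side",proj(s,[W(xi,.105,zi),W(xi,-.105,zi),W(xo,.105,zo),W(xo,-.105,zo)]).astype(int).tolist())
print("box",ray(t,px((612,187),(721,195),(713,325),(603,322)),.09),"rack",ray(t,px((565,7),(498,60),(580,160),(647,98)),.07).round(3),"bottle",ray(t,px((80,408)),.12),)
print("yaw",yaw)
cv2.imwrite("pics/side0c.png",cv2.resize(s["pixels"][170:340,195:395,::-1],None,fx=3.5,fy=3.5,interpolation=2))
E
```

```text
front [0.3605 0.1875 0.12  ] [ 0.4236 -0.019   0.12  ] 0.2159116689825707 16.97582485674309
knob [0.4325 0.0975 0.165 ] rel to front mid (45,0): 0.042588235487346617 0.0007997959805914051
origin [0.5151 0.1222 0.    ]
side pred knob_top [[337.5921 208.3876]] front corners [[375.3684 253.1006]
 [328.427  197.6126]
 [369.3004 284.4343]]
lid top-view edge corners
1.1 top [[131, 227], [441, 131], [122, 202], [433, 105]] side [[308, 237], [265, 179], [302, 236], [259, 178]]
1.2 top [[123, 205], [434, 109], [114, 179], [426, 82]] side [[303, 237], [260, 178], [296, 237], [253, 178]]
1.3 top [[115, 182], [427, 86], [107, 156], [419, 59]] side [[296, 237], [254, 179], [289, 239], [247, 179]]
1.4 top [[108, 159], [420, 63], [100, 133], [412, 37]] side [[290, 239], [248, 179], [282, 240], [241, 181]]
1.45 top [[105, 148], [417, 52], [96, 121], [408, 25]] side [[287, 239], [245, 180], [279, 242], [238, 181]]
box [[ 0.5919 -0.0921  0.09  ]
 [ 0.5846 -0.1747  0.09  ]
 [ 0.486  -0.164   0.09  ]
 [ 0.4893 -0.0819  0.09  ]] rack [[ 0.741 -0.062  0.07 ]
 [ 0.698 -0.008  0.07 ]
 [ 0.617 -0.07   0.07 ]
 [ 0.666 -0.124  0.07 ]] bottle [[0.4289 0.3    0.12  ]]
yaw 0.2962840369920616
```

View pics/side0c.png

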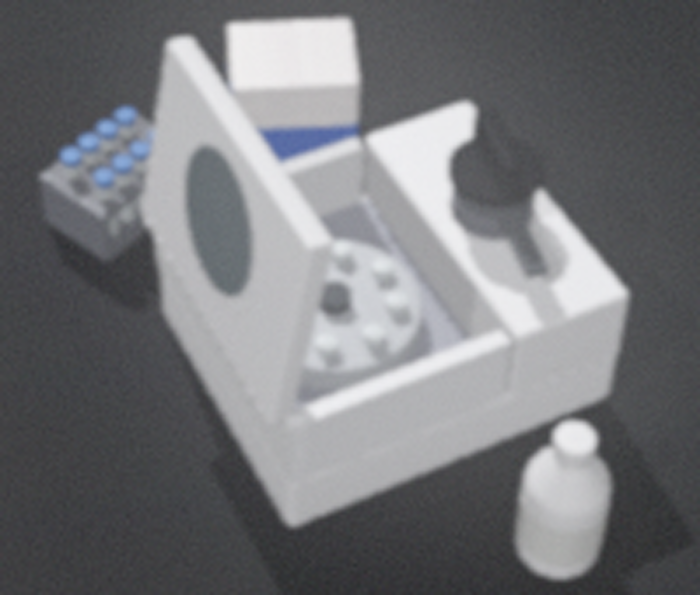

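```bash
cat > st.py <<'E'
# state in machine frame and tool-axis deltas (normalised by 0.4 m / 180 deg)
import numpy as np, sys
from scipy.spatial.transform import Rotation as R
from workcell import manip
np.set_printoptions(precision=4,suppress=True)
org=np.array([.5151,.1222,0]); yaw=.2963
M=R.from_euler('z',yaw).as_matrix()
o=manip.get_obs(); T=R.from_quat(o["ee_rot"]).as_matrix(); p=o["position"]
ty=np.degrees(np.arctan2(T[1,0],T[0,0]))
print("t",round(o["clock"],2),"machine-frame TCP",M.T@(p-org),"tip z",round(p[2]-manip.tips_ahead,4),"tool yaw rel",round(ty-np.degrees(yaw),2),"F_m",M.T@o["ft_force"],"w",round(o["grip_width"],3),"q",o["joint_pos"],"tz",T[:,2])
if len(sys.argv)>1:
    x,y,z=map(float,sys.argv[1:4]); g=org+M@[x,y,z]; d=T.T@(g-p)
    print("to go m",d,"norm",d/.4)
E
python3 st.py .16 0 .40
```

```text
t 0.1 machine-frame TCP [-0.5748 -0.5894  0.2496] tip z 0.2306 tool yaw rel -4.27 F_m [-0.0199 -0.1153 -0.3964] w 0.998 q [ 1.3264  0.3328 -0.0647  1.4608  0.0216  1.3499 -0.0885] tz [-0.0003  0.0012 -1.    ]
to go m [ 0.6889 -0.6427 -0.1496] norm [ 1.7223 -1.6067 -0.3741]
```

Request:
arm_command(
  series="1 0 0 -0.125 -0.024; 1 0 0 -0.125 0; 1 0 0 -0.125 0; 1 0.0968 -0.0776 0 0; 1 0.0968 -0.0776 0 0; 1 0.0968 -0.0776 0 0; 1 0.0968 -0.0776 0 0; 1 0.0968 -0.0776 0 0; 1 0.0968 -0.0776 0 0; 1 0.0968 -0.0776 0 0",
  newtons=30,
)

```text
clock: 1.35
position: [0.3336, -0.321, 0.4001]
ee_rot: [0.989, 0.148, -0.0, -0.0]
ft_force: [0.7, 0.1, 0.7]
grip_width: -0.003
grasp_force: 0.0
```

```bash
python3 st.py .16 0 .40
```

```text
t 1.35 machine-frame TCP [-0.303  -0.3709  0.4001] tip z 0.3811 tool yaw rel 0.05 F_m [ 0.7038 -0.1618  0.6799] w -0.003 q [ 1.0189 -0.0495 -0.3331  1.5817 -0.016   1.6069 -0.5881] tz [-0.0003 -0.     -1.    ]
to go m [ 0.4633 -0.3705 -0.    ] norm [ 1.1582 -0.9262 -0.    ]
```

Request:
arm_command(
  series="1 0.0965 -0.0772 0 0; 1 0.0965 -0.0772 0 0; 1 0.0965 -0.0772 0 0; 1 0.0965 -0.0772 0 0; 1 0.0965 -0.0772 0 0; 1 0.0965 -0.0772 0 0; 1 0.0965 -0.0772 0 0; 1 0.0965 -0.0772 0 0; 1 0.0965 -0.0772 0 0; 1 0.0965 -0.0772 0 0",
)

```text
clock: 2.6
position: [0.6125, 0.0867, 0.3999]
ee_rot: [0.989, 0.148, -0.0, 0.0]
ft_force: [0.8, -0.1, 0.7]
grip_width: 0.002
grasp_force: 0.0
```

Request:
arm_command(
  series="1 0.0965 -0.0772 0 0; 1 0.0965 -0.0772 0 0; 1 0 0 0 0; 1 0 0 0.1 0; 1 0 0 0.1 0; 1 0 0 0.1 0; 1 0 0 0.035 0; 1 0 0 0 0; 1 0 0 0 0; 1 0 0 0 0",
)

```text
clock: 3.85
position: [0.6678, 0.1677, 0.2679]
ee_rot: [0.989, 0.148, 0.001, -0.0]
ft_force: [0.6, -0.0, -0.4]
grip_width: 0.003
grasp_force: 0.0
```

```bash
python3 st.py .126 0 .2655; python3 - <<'E'
from workcell import viewer
import cv2,numpy as np
a=viewer.camera("side")["pixels"][100:340,195:395,::-1]
b=viewer.camera("top")["pixels"][100:340,160:380,::-1]
cv2.imwrite("pics/p1.png",cv2.resize(np.hstack([a,b]),None,fx=1.8,fy=1.8))
E
```

```text
t 3.85 machine-frame TCP [ 0.1594 -0.001   0.2679] tip z 0.2489 tool yaw rel 0.06 F_m [ 0.5857 -0.2119 -0.4152] w 0.003 q [ 0.1704  0.5734 -0.7643  1.21    0.3864  1.4988 -1.8095] tz [ 0.0021  0.0006 -1.    ]
to go m [-0.0334 -0.0011  0.0023] norm [-0.0835 -0.0027  0.0058]
```

View pics/p1.png

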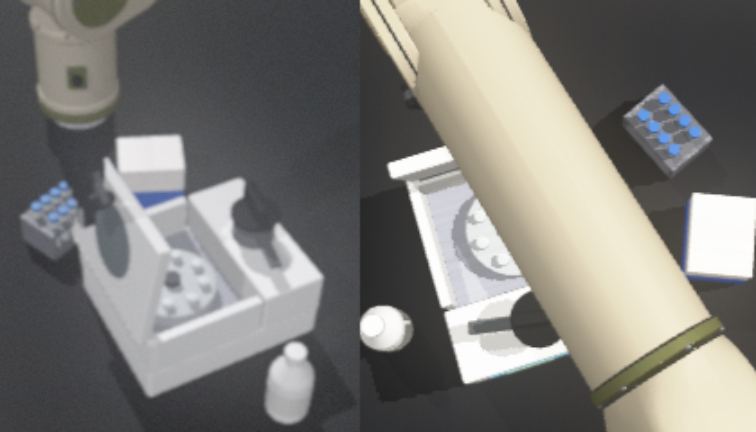

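The fingers stand behind the lid near the centre of its free edge, at about (98,190) in the picture. Nothing else is touched. I now push the lid along its arc.

Request:
arm_command(
  series="1 -0.034 -0.002 0.003 0; 1 -0.034 0 0.003 0; 1 -0.0315 0 0.002 0; 1 -0.031 0 0.006 0; 1 -0.0305 0 0.0085 0; 1 -0.029 0 0.012 0; 1 -0.028 0 0.0145 0; 1 -0.0265 0 0.017 0; 1 -0.0245 0 0.02 0; 1 -0.0225 0 0.022 0",
)

```text
clock: 5.2
position: [0.5553, 0.1342, 0.223]
ee_rot: [0.989, 0.148, 0.0, -0.0]
ft_force: [1.1, 1.2, 1.7]
grip_width: -0.003
grasp_force: 0.8
```

```bash
python3 st.py .043 0 .225
```

```text
t 5.2 machine-frame TCP [ 0.042  -0.0003  0.223 ] tip z 0.204 tool yaw rel 0.07 F_m [1.4338 0.8324 1.6909] w -0.003 q [ 0.3643  0.3383 -0.8291  1.6113  0.2565  1.3048 -1.7776] tz [ 0.0007  0.0002 -1.    ]
to go m [ 0.001  -0.0003 -0.002 ] norm [ 0.0026 -0.0007 -0.0049]
```

Request:
arm_command(
  series="1 -0.02 0 0.0245 0; 1 -0.0175 0 0.026 0; 1 -0.015 0 0.028 0; 1 -0.012 0 0.0295 0; 1 -0.009 0 0.03 0; 1 -0.003 0 0.01 0; 1 -0.002 0 0.01 0; 1 0 0 0.006 0; 1 0 0 0.004 0; 1 0 0 0 0",
)

```text
clock: 6.45
position: [0.5257, 0.1247, 0.1575]
ee_rot: [0.989, 0.148, 0.0, 0.001]
ft_force: [-9.7, -3.7, 19.4]
grip_width: 0.001
grasp_force: 9.3
```

```bash
python3 st.py
```

```text
t 6.45 machine-frame TCP [ 0.0109 -0.0007  0.1575] tip z 0.1385 tool yaw rel 0.05 F_m [-10.3355  -0.7056  19.4207] w 0.001 q [ 0.39    0.3285 -0.8266  1.7674  0.2632  1.1605 -1.79  ] tz [ 0.0002 -0.0013 -1.    ]
```

Request:
arm_command(
  series="1 0 0 -0.1375 0; 0 0 0 -0.1375 0; 0 -0.12 -0.002 0 0; 0 -0.12 0 0 0; 0 0 0 0 -0.0557; 0 0 0 0 -0.0557; 0 0 0 0 -0.0557; 0 0 0 0 -0.0557; 0 0 0 0 -0.0557; 0 0 0 0 -0.0557",
)

```text
clock: 7.7
position: [0.4338, 0.0976, 0.266]
ee_rot: [0.78, 0.626, 0.0, 0.0]
ft_force: [0.5, 0.7, 0.2]
grip_width: 0.997
grasp_force: 0.0
```

Request:
arm_command(
  series="0 0 0 0 -0.0557; 0 0 0 0 -0.0557; 0 0 0 0 0; 0 0 0 0 0; 0 0 0 0 0; 0 0 0 0 0; 0 0 0 0 0; 0 0 0 0 0; 0 0 0 0 0; 0 0 0 0 0",
)

```text
clock: 8.95
position: [0.4336, 0.0975, 0.2659]
ee_rot: [0.661, 0.75, -0.0, 0.0]
ft_force: [-0.5, 0.4, -0.0]
grip_width: 1.0
grasp_force: 0.0
```

```bash
python3 st.py -.085 0 .19; python3 - <<'E'
from workcell import viewer
import cv2,numpy as np
c={n:viewer.camera(n) for n in("side","top")}
for n in c: np.savez(n+"1.npz",**c[n])
a=c["side"]["pixels"][130:330,225:395,::-1]
b=c["top"]["pixels"][130:330,180:350,::-1]
cv2.imwrite("pics/p2.png",cv2.resize(np.hstack([a,b]),None,fx=2.3,fy=2.3))
E
```

```text
t 8.95 machine-frame TCP [-0.0851  0.0001  0.2659] tip z 0.2469 tool yaw rel 80.26 F_m [-0.3074  0.5582 -0.0252] w 1.0 q [ 0.5321 -0.0528 -0.8128  1.8486 -0.0394  1.3296 -0.1443] tz [ 0.     -0.0001 -1.    ]
to go m [-0.0001  0.0002  0.0759] norm [-0.0002  0.0004  0.1897]
```

View pics/p2.png

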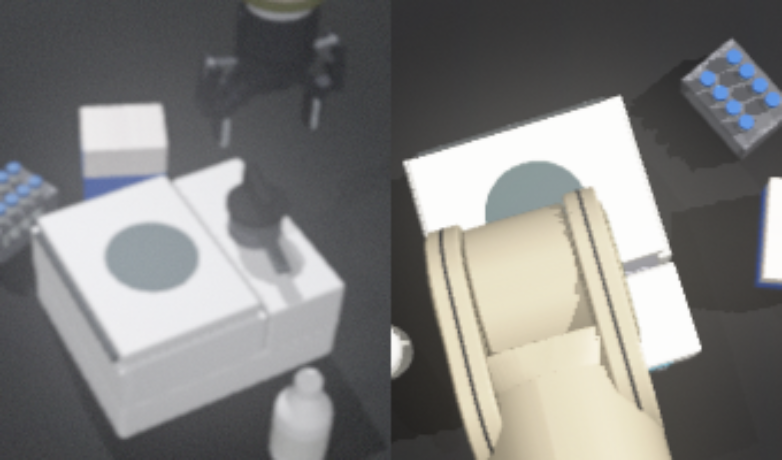

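The lid is flat on the rim in both views, with the grey disc at (150,257). The open gripper hangs over the knob, with fingers at (225,130) and (315,112) straddling the bar at (255,185).

Request:
arm_command(
  series="0 0 0 0.0658 0; 0 0 0 0.0658 0; 0 0 0 0.0658 0; 0 0 0 0 0; 1 0 0 0 0; 1 0 0 0 0; 1 0 0 0 0; 1 0 0 0 0; 1 0 0 0 0; 1 0 0 0 0",
  newtons=30,
)

```text
clock: 10.3
position: [0.4345, 0.0976, 0.1876]
ee_rot: [0.661, 0.75, 0.001, 0.001]
ft_force: [5.7, 0.5, 4.3]
grip_width: 0.179
grasp_force: 34.0
```

```bash
python3 st.py -.085 0 .187
```

```text
t 10.3 machine-frame TCP [-0.0843 -0.      0.1876] tip z 0.1686 tool yaw rel 80.25 F_m [ 5.5661 -1.2042  4.2926] w 0.179 q [ 0.514   0.0293 -0.8345  1.9592  0.0241  1.1607 -0.2036] tz [ 0.0021  0.0003 -1.    ]
to go m [-0.0001 -0.0007  0.0006] norm [-0.0003 -0.0018  0.0014]
```

Request:
arm_command(
  series="1 0 0.0035 0.008 0; 1 0 0 0.008 0; 1 0 0 0.009 0; 1 0 0 0 0; 1 0 0 0 0; 1 0 0 0 0; 1 0 0 0 0; 1 0 0 0 0; 1 0 0 0 0; 1 0 0 0 0",
  newtons=60,
)

```text
clock: 11.55
position: [0.435, 0.0977, 0.1784]
ee_rot: [0.661, 0.75, -0.001, 0.0]
ft_force: [-8.8, -1.9, 27.3]
grip_width: 0.174
grasp_force: 67.0
```

```bash
python3 st.py -.085 0 .187
```

```text
t 11.55 machine-frame TCP [-0.0838 -0.0001  0.1784] tip z 0.1594 tool yaw rel 80.25 F_m [-8.9351  0.7085 27.3101] w 0.174 q [ 0.5092  0.0459 -0.8365  1.9674  0.0386  1.1445 -0.2166] tz [-0.0004 -0.0013 -1.    ]
to go m [-0.0001 -0.0012 -0.0086] norm [-0.0003 -0.0031 -0.0214]
```

Request:
arm_command(
  series="1 0 -0.002 -0.0015 0; 1 0 0 0 0.03; 1 0 0 0 0.03; 1 0 0 0 0.03; 1 0 0 0 0.03; 1 0 0 0 0.03; 1 0 0 0 0.03; 1 0 0 0 0.03; 1 0 0 0 0; 1 0 0 0 0",
)

```text
clock: 12.8
position: [0.4344, 0.0978, 0.1785]
ee_rot: [0.868, 0.496, 0.0, 0.0]
ft_force: [-4.9, -0.5, 18.1]
grip_width: 0.172
grasp_force: 65.8
```

```bash
python3 st.py -.085 0 .187
```

```text
t 12.8 machine-frame TCP [-0.0843  0.0002  0.1785] tip z 0.1595 tool yaw rel 42.46 F_m [-4.8076  0.9912 18.0701] w 0.172 q [ 0.4908  0.0416 -0.817   1.9697  0.0337  1.1434 -0.8732] tz [ 0.0002 -0.0003 -1.    ]
to go m [-0.0007 -0.0003 -0.0085] norm [-0.0017 -0.0007 -0.0212]
```

Request:
arm_command(
  series="1 0 0 0 0.03; 1 0 0 0 0.03; 1 0 0 0 0.03; 1 0 0 0 0.03; 1 0 0 0 0.03; 1 0 0 0 0.03; 1 0 0 0 0.03; 1 0 0 0 0.03; 1 0 0 0 0.005; 1 0 0 0 0",
)

```text
clock: 14.05
position: [0.4342, 0.0984, 0.1785]
ee_rot: [0.991, 0.134, 0.0, 0.0]
ft_force: [-4.7, 0.6, 18.3]
grip_width: 0.169
grasp_force: 66.2
```

```bash
python3 st.py -.085 0 .187; python3 -c "
from workcell import manip;print(manip.get_obs()['torque'])"
```

```text
t 14.05 machine-frame TCP [-0.0843  0.0008  0.1785] tip z 0.1595 tool yaw rel -1.52 F_m [-4.3037  1.893  18.2724] w 0.169 q [ 0.4693  0.0398 -0.7964  1.9706  0.0317  1.1433 -1.6409] tz [ 0.0002 -0.0003 -1.    ]
to go m [-0.0007  0.0008 -0.0085] norm [-0.0017  0.0021 -0.0212]
[0.24038236 1.00158269 0.9110743 ]
```

Request:
arm_command(
  series="0 0 0 -0.004 0; 0 0 0 0 0; 0 0 0 0 0; 0 0 0 0 0; 0 0 0 -0.05 0; 0 0 0 -0.1 0; 0 0 0 -0.1 0; 0 0 0 -0.1 0; 0 0 0 0 0; 0 0 0 0 0",
)

```text
clock: 15.3
position: [0.4338, 0.0974, 0.3182]
ee_rot: [0.991, 0.133, -0.001, 0.0]
ft_force: [0.1, -1.4, -0.0]
grip_width: 0.998
grasp_force: 0.0
```

Request:
arm_command(
  series="0 -0.06 0.12 -0.04 0; 0 -0.06 0.12 -0.04 0; 0 -0.06 0.12 0 0; 0 -0.06 0.12 0 0; 0 -0.06 0.12 0 0; 0 0 0.12 0 0; 0 0 0.12 0 0; 0 0 0 0 0; 0 0 0 0 0; 0 0 0 0 0",
)

```text
clock: 16.55
position: [0.4074, -0.2571, 0.3509]
ee_rot: [0.991, 0.134, -0.0, -0.0]
ft_force: [-0.6, 0.1, -0.4]
grip_width: 0.998
grasp_force: 0.0
```

```bash
python3 st.py; python3 - <<'E'
from workcell import viewer
import cv2,numpy as np
c={n:viewer.camera(n) for n in("side","top")}
for n in c: np.savez(n+"2.npz",**c[n])
a=c["side"]["pixels"][150:350,200:400,::-1]
b=c["top"]["pixels"][140:340,150:350,::-1]
cv2.imwrite("pics/p3.png",cv2.resize(np.hstack([a,b]),None,fx=2,fy=2,interpolation=2))
E
```

```text
t 16.55 machine-frame TCP [-0.2138 -0.3313  0.3509] tip z 0.3319 tool yaw rel -1.55 F_m [-0.5362  0.22   -0.4095] w 0.998 q [ 0.7832 -0.0057 -0.3114  1.6412 -0.0017  1.5062 -0.8297] tz [-0.0004  0.0001 -1.    ]
```

View pics/p3.png

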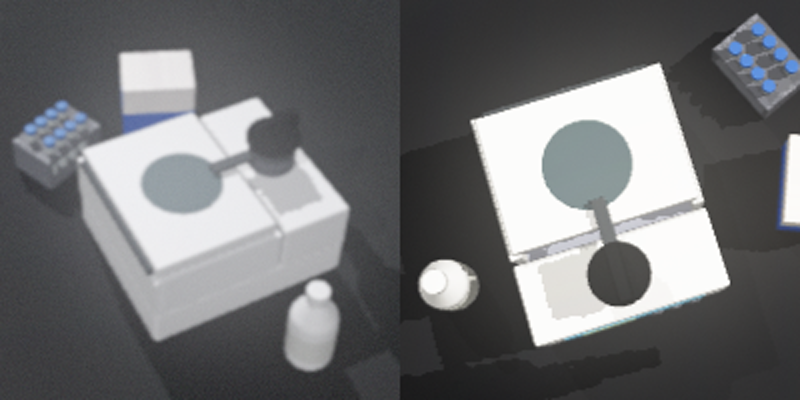

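The tongue now points straight back over the lid, from the knob at (619,274) to (600,200). The bottle, rack and box stand where they were. Next I compare the knob's height with the first picture to see whether it sprang up.

```bash
python3 - <<'E'
import cv2,numpy as np
from geo import *
np.set_printoptions(precision=1,suppress=True,linewidth=200)
A=np.load("side0.npz");B=np.load("side2.npz")
org=np.array([.5151,.1222,0]);c,s=np.cos(.2963),np.sin(.2963)
for z in(.165,.156): print(z,proj(A,org+[-.085*c,-.085*s,z]))
for d in(A,B):
    g=d["pixels"].mean(2)[195:245,318:356]
    m=(g<95)
    print("left/right edge per row:",[(195+r,318+int(np.where(m[r])[0][0]),318+int(np.where(m[r])[0][-1])) for r in range(4,44,2) if m[r].any()])
# column profiles through skirt side, rows 205..245
for col in (326,329,332,343,346):
    for d in (A,B): print(col,d["pixels"].mean(2)[204:244,col].astype(int).tolist())
E
```

```text
0.165 [[336.7 216.7]]
0.156 [[336.4 219.3]]
left/right edge per row: [(199, 318, 355), (201, 332, 355), (203, 332, 355), (205, 332, 355), (207, 332, 355), (209, 331, 355), (211, 330, 355), (213, 326, 355), (215, 325, 355), (217, 325, 355), (219, 325, 355), (221, 327, 355), (223, 326, 355), (225, 327, 355), (227, 331, 355)]
left/right edge per row: [(199, 332, 355), (201, 333, 355), (203, 335, 355), (205, 337, 355), (207, 337, 355), (209, 336, 355), (211, 329, 355), (213, 327, 355), (215, 325, 355), (217, 325, 355), (219, 325, 355), (221, 327, 355), (223, 327, 355), (225, 331, 355), (227, 334, 355)]
326 [235, 235, 235, 235, 234, 232, 215, 177, 127, 94, 86, 88, 94, 90, 93, 92, 94, 95, 92, 91, 92, 101, 110, 119, 121, 124, 118, 117, 125, 145, 181, 210, 224, 231, 235, 236, 237, 235, 234, 229]
326 [233, 233, 234, 235, 233, 228, 209, 171, 124, 97, 89, 93, 89, 91, 90, 94, 97, 96, 96, 100, 98, 104, 111, 117, 117, 117, 115, 118, 123, 144, 179, 208, 224, 230, 221, 204, 194, 190, 186, 181]
329 [216, 215, 214, 211, 206, 180, 129, 95, 88, 92, 89, 89, 92, 91, 88, 94, 93, 91, 93, 92, 92, 86, 90, 98,
[... 663 characters left out ...]
86, 82, 80, 80, 84, 77, 81, 79, 79, 78, 78, 78, 80, 80, 77, 78, 78, 79, 83, 94, 99, 104, 107, 104, 108, 105, 107, 108, 108, 107, 112, 114, 121, 129, 137]
343 [82, 85, 82, 77, 84, 78, 78, 79, 80, 81, 80, 79, 80, 83, 82, 85, 81, 86, 86, 89, 84, 85, 87, 94, 96, 100, 109, 114, 116, 117, 116, 126, 155, 179, 190, 193, 191, 194, 192, 192]
346 [86, 87, 88, 86, 88, 88, 86, 85, 79, 80, 82, 82, 79, 79, 83, 80, 83, 83, 83, 86, 88, 94, 107, 117, 120, 124, 124, 124, 134, 141, 147, 149, 138, 128, 117, 110, 111, 107, 107, 113]
346 [82, 82, 81, 78, 78, 73, 76, 75, 74, 77, 75, 83, 80, 81, 80, 83, 84, 83, 81, 82, 88, 100, 109, 116, 126, 126, 126, 126, 137, 150, 166, 181, 190, 192, 192, 191, 193, 191, 192, 191]
```

The skirt's rim lies at the same rows as at the start (within 0.1 px, where a caught knob would sit 2.6 px lower). So the knob has sprung up, and I hand the job in.

```bash
python3 -c "
from workcell import manip; print(manip.hand_in())"
```

```text
the job is handed in; nothing more can be done
None
```

I closed the lid gently, pressed and turned the latch until the tongue pointed straight back over the lid, saw the knob back at its starting height and the surrounding items unmoved in the camera pictures, and handed the job in at about 17 s; no verdict was returned.

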